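# Pass the sold beaker through the one-way flap to the packing side

## Robot

A 6-joint arm with a two-finger parallel gripper is mounted at the origin on the work surface. World frame = base frame: x ahead of the robot, y to its left, z up, the work surface at z = 0. Lengths are in mm, angles in rad, forces in N, time in s.
With the tool pointing down it reaches from about 350 to 975 mm from the base axis. Payload 7.1 kg.
Tool frame: the origin (TCP) lies midway between the tips of the shut fingers; the grasp point (between the pads) lies ctrl.grip_point_offset behind it (ctrl.grip_point_offset is the distance from the TCP to the grasp point, in mm); z points along the fingers, y is the line along which they close (so a half turn about z gives the same grasp; the last joint's range is limited). The gripper opens to 88 mm and grips with 3 to 60 N. Pads are 20 mm wide; open, the fingers measure 115 mm over their backs; the gripper's body (75 mm by 178 mm) begins 61 mm behind the grasp point.
Start: joints at [-1.161, 0.423, 1.63, -0, 1.089, -0.019], TCP at [259.877, -568.391, 190.775] pointing down, gripper open.
Joint ranges: [-3, 3], [-0.9, 2.11], [0.09, 2.58], [-1.31, 4.45], [0.11, 2.69], [-2.54, 2.54]. Speed limits (rad/s): [2.39, 2.39, 3.01, 3.14, 3.14, 3.14].

## Interface

Orientations are given as a rotation vector (axis times angle).
In Python, from workcell import ctrl, get_image, close_job, finder gives the robot as it stands.
- The arm moves only by the tool servo_tool, never from a script. Its argument "deltas" is a list of rows, each a list of 2 entries, a list of its own where there are three numbers: the shift along the tool's x, y, z in mm, then the turn, a rotation vector about the tool's x, y, z in rad. A call has 1 to 5 rows; each row is the pose to reach, as a shift and turn from the pose commanded when the call began, along the tool's axes at that moment; what a row does not reach only later rows make up. A row lasts 1/12 s, in which the tool goes at most 41.7 mm and 7.16 degrees, less where a joint would pass 70% of its speed; a pose out of reach is approached as far as the arm can. A call with a gripper value outside its range is refused whole. "grip" is the closure, from -1 (fully open) to 1 (shut), so that 0 is half open, set as the call begins (left out, the last holds). The fingers move at their own pace and stop on an object; the grip force is fixed at half the most. Time passes only in rows, so rows that repeat a pose let the fingers close. It gives the time, the measured TCP pose, the force, the opening and the grip force at its end, in the units of the state.
- ctrl.get_obs(): the state, without advancing time (a new reading comes with each control period).
- get_image(name): name is "scene" or "top"; returns a dict with "frame" (420x560x3 uint8, blue, green, red), "depth" (420x560 float32, mm along the optical axis (not along the pixel's ray), 0 where there is no reading), "K" (3x3 intrinsics, pixels), "pose" (4x4, takes a point from camera to world coordinates). Camera axes: x right, y down, z forward; pixel columns grow to the right and rows downward; lengths in mm; the calibration is good to about 2 mm. A picture is of the moment at which its call begins.
- close_job(): hands the job in; it is judged then, once.
Trained networks look in a picture, given as the dict that the camera call returned (one of the last four; its "shot" number tells which), for a name from the list of things; names that differ only in an ending like _2 or _b are one class to them, and where a whole thing is asked for, a point or a joint stands for the part that bears it (a point fixed in the world has none). Each returns a list of dicts, best first, with "score" (0 to 1); they miss things now and then, are a little off and sometimes report something else, mostly with a low value. They report only what shows in the picture. A call takes as long as a camera call. They do not tell look-alikes from the thing itself.
- finder.search_frame(query, picture): "rect" ([centre column, centre row, width, height] as shares, 0 to 1, of the picture: columns of its width, rows of its height, round what is visible of it).
- finder.silhouettes(query, picture): "mask" (420x560 bool, what is visible of it) and "rect" ([centre column, centre row, width, height] as shares, 0 to 1, of the picture: columns of its width, rows of its height, round what is visible of it).
The state is a dict: "t": time; "qpos": joint angles; "qvel": joint speeds; "joint_torque": joint torques, N m; "ee_pos": TCP position; "orientation": TCP orientation; "ft_force": force on the tool from outside, world axes, zero at the start; "moment": the same for the moment, N m; "width": finger opening in mm; "grasp_force": force on a finger pad.
Only numpy, scipy, OpenCV 4.12 (cv2) and the standard library are available. Lean on these libraries where they do the work, as an engineer would, in place of code of your own. Each camera call takes 0.05 s, during which the arm holds its last target. There are 200 camera calls.

## Task

The red clay beaker with the white band is sold: stand it in the open entrance end of the wooden lane, in front of the yellow sprung flap, then slide it upright along the lane floor, pushing the flap open with it, on into the closed packing end of the lane until the flap has sprung fully shut behind it. Leave it standing upright there, let go, and do not disturb the black beaker.

Things in the scene. Friction and masses are not known exactly. Their poses are not given: they have to be found in the camera images.
- red_beaker_mid (a point): Centre, half-way up, of the loose red clay beaker with a white band: round, slightly tapered, 105 mm tall, 50 mm across at the foot, 58 mm at the rim, about 0.25 kg; z points up out of its mouth. Gripped in its top 40 mm it can be slid right through, the fingers passing above posts and flap.
- black_beaker_mid (a point): Centre, half-way up, of the bystander: a loose beaker of the same shape and size in black clay, on the same part of the counter, at least 110 mm from the red one between centres. It must not be disturbed.
- gate (a point): Middle of the gate, on the fixed lane's floor (4 mm above the counter). x points level the way through, z up. Floor: x -114 to +260, y +-62 mm. Side kerbs, 22 mm high, 100 mm apart inside, from x -100 on; end kerb at x +260; entrance and top open. At x 0: blue posts, 42 mm high, 100 mm apart inside, with green divider boards 38 mm high out to y +-149 mm. Heights are above the counter.
- flap (a joint): Yellow flap's angle (rad): 0 shut, to 1.55 open towards gate +x; cannot swing the other way. Upright leaf 5 mm thick, top 38 mm above the counter, reaching 95 mm from an upright hinge at the gate's x 0, y +49 mm. A light spring (0.013 N m shut, 0.045 open: under 1 N at the beaker) shuts it once a beaker on the lane's centre line is more than about 115 mm past the gate (centre).
Mind the look-alikes: they are no part of the job. What is shaped like the part that bears red_beaker_mid but green or turquoise is not meant.

How it is judged (in metres and radians):
On the way, in this order (a step that is already met when the one before it is completed fails the run):
1. the red beaker stands in the lane on the entrance side of the flap, upright on the floor, with the flap shut (x of red_beaker_mid in the frame of gate between -0.16 and -0.015 m and y of red_beaker_mid in the frame of gate between -0.045 and 0.045 m and z of red_beaker_mid in the frame of gate below 0.0675 m and angle between red_beaker_mid's own z axis and vertical below 0.26 rad and value of joint flap below 0.15 rad), for 0.1 s.
2. the red beaker, upright and on the lane floor (within 15 mm), is passing the gate with the flap pushed open past 0.7 rad (value of joint flap above 0.7 rad and x of red_beaker_mid in the frame of gate between -0.01 and 0.13 m and y of red_beaker_mid in the frame of gate between -0.045 and 0.045 m and z of red_beaker_mid in the frame of gate below 0.0675 m and angle between red_beaker_mid's own z axis and vertical below 0.26 rad), for 0.05 s.
At the end, for the whole second after the job is handed in: The red beaker stands still and upright (within 10 degrees) on the lane floor at the packing end, its centre 80 to 260 mm past the gate and within 50 mm of the lane's centre line, let go, and the flap behind it is shut (below 0.12 rad) (value of joint flap below 0.12 rad and x of red_beaker_mid in the frame of gate between 0.08 and 0.26 m and y of red_beaker_mid in the frame of gate between -0.05 and 0.05 m and z of red_beaker_mid in the frame of gate between 0.045 and 0.06 m and angle between red_beaker_mid's own z axis and vertical below 0.17 rad and linear speed of red_beaker below 0.03 m/s); the robot touches nothing.
It fails at once if the black beaker is moved more than 30 mm or tipped (distance of black_beaker_mid from where it was at the start of the episode above 0.03 m or angle between black_beaker_mid's own z axis and vertical above 0.4 rad).
It also fails if it takes over 45 s, if anything falls off the work surface, if the arm or the gripper's body presses on something with over 40 N, if the wrist force passes 120 N, or if a joint passes its speed limit or range.

## Working session

There is one attempt and no reset: what is moved stays moved. The work goes in short steps, Python scripts to look and compute and a tool call to move; the robot and the scene stay as the last step left them, time stands still between calls to the robot, and variables do not carry over. Pictures are saved under pics/ and viewed, at most 10 in all, crops included, and the job is handed in when it is done.

Besides the shell and the picture viewer there is one more tool, called after "Emit:" as name(argument=value, ...) on one line, values as JSON. servo_tool: Moves the arm, as the interface text tells. Its arguments: {"type":"object","properties":{"deltas":{"type":"array","items":{"type":"array"}},"grip":{"type":"number"}},"required":["deltas"]}

```bash
mkdir -p pics
python3 - <<'E'
from workcell import ctrl, get_image, finder
import cv2, numpy as np, pickle
o=ctrl.get_obs(); print({k:np.round(v,3) for k,v in o.items()}, ctrl.grip_point_offset)
P={}
for n in("scene","top"):
    p=get_image(n); P[n]=p; cv2.imwrite(f"pics/{n}0.png",p["frame"])
    print(n,np.round(p["pose"],3).tolist())
    for q in("red_beaker_mid","flap"):
        for r in finder.search_frame(q,p)[:4]: print(q,round(r["score"],2),np.round(np.array(r["rect"])*[560,420,560,420]))
pickle.dump({n:{k:p[k] for k in("frame","depth","K","pose")} for n,p in P.items()},open("p0.pkl","wb"))
E
```

```text
{'t': np.float64(0.0), 'qpos': array([-1.161,  0.424,  1.631, -0.   ,  1.089, -0.019]), 'qvel': array([-0.   , -0.002,  0.001, -0.001, -0.001,  0.001]), 'joint_torque': array([-1.0000e-03, -5.4463e+01, -2.7367e+01,  6.4000e-02,  2.3000e-02,
       -0.0000e+00]), 'ee_pos': array([ 259.627, -567.83 ,  189.986]), 'orientation': array([-3.068, -0.668,  0.   ]), 'ft_force': array([-0.134, -0.266, -0.397]), 'moment': array([-0.014, -0.014, -0.   ]), 'grasp_force': np.float64(0.0), 'width': np.float64(87.463)} 18.700000000000003
scene [[0.858, 0.298, -0.419, 870.573], [0.514, -0.519, 0.683, -422.967], [-0.014, -0.801, -0.599, 610.491], [0.0, 0.0, 0.0, 1.0]]
red_beaker_mid 0.8 [228. 173.  26.  48.]
red_beaker_mid 0.68 [276. 175.  28.  51.]
red_beaker_mid 0.59 [305. 155.  23.  49.]
flap 0.78 [227. 302.  47.  28.]
top [[0.027, -0.996, 0.088, 416.341], [-1.0, -0.026, 0.016, 213.309], [-0.013, -0.088, -0.996, 901.278], [0.0, 0.0, 0.0, 1.0]]
red_beaker_mid 0.98 [233. 306.  36.  37.]
red_beaker_mid 0.96 [205. 248.  34.  30.]
red_beaker_mid 0.6 [151. 237.  45.  29.]
flap 0.73 [391. 196.  11.  55.]
```

View pics/top0.png

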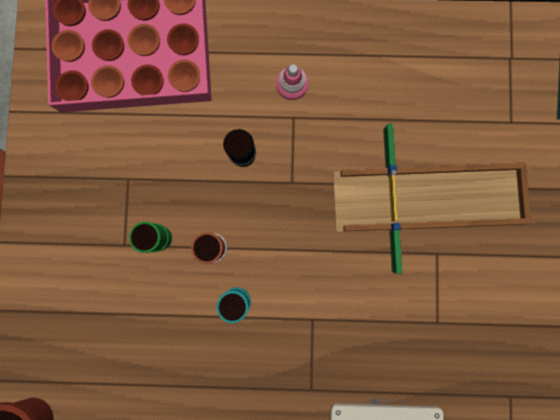

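View pics/scene0.png

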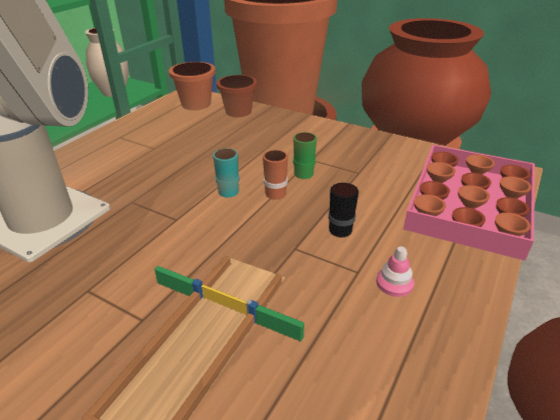

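The top view shows the red beaker at about (208,248), with green (148,237) and turquoise (233,306) look-alikes and black at (240,148). The lane runs from the open end at column 335 to the closed end at column 527, with the gate at column 393. The scene view agrees.

```bash
cat > h.py <<'E'
import numpy as np, cv2
def cloud(p):
    v,u=np.indices(p["depth"].shape); d=p["depth"]; K=p["K"]
    c=np.stack([(u-K[0,2])*d/K[0,0],(v-K[1,2])*d/K[1,1],d],-1)
    return c@p["pose"][:3,:3].T+p["pose"][:3,3]
def ray(p,uv,z):
    d=p["pose"][:3,:3]@np.linalg.solve(p["K"],[uv[0],uv[1],1]); o=p["pose"][:3,3]
    return o+d*(z-o[2])/d[2]
def onplane(p,mask,z):
    return np.array([ray(p,(u,v),z) for v,u in np.argwhere(mask)])
E
python3 - <<'E'
import pickle; from h import *
P=pickle.load(open("p0.pkl","rb"))
for n in P:
    p=P[n]; W=cloud(p); hsv=cv2.cvtColor(p["frame"],cv2.COLOR_BGR2HSV); H,S,V=[hsv[...,i].astype(int) for i in range(3)]
    ok=(p["depth"]>0)
    X,Y,Z=W[...,0],W[...,1],W[...,2]
    v,u=np.indices(H.shape)
    def beak(name,c,r=30):
        m=ok&(abs(u-c[0])<r)&(abs(v-c[1])<r)&(Z>92)&(Z<115)
        q=W[m]; (cx,cy),rad=cv2.minEnclosingCircle(q[:,:2].astype(np.float32))
        print(n,name,m.sum(),"rim circ",round(cx),round(cy),round(rad,1),"zmax",np.round(np.percentile(Z[m],98),1))
    for name,c in ({"red":(208,248),"black":(240,148),"turq":(233,306),"green":(148,237)} if n=="top" else {"red":(276,175),"black":(343,208),"turq":(228,173),"green":(305,155)}).items(): beak(name,c,22 if n=="top" else 26)
    box=(u>330)&(u<535)&(v>110)&(v<285) if n=="top" else (u>100)&(u<310)&(v>255)
    ye=box&(H>20)&(H<32)&(S>170)&(V>130); bl=box&(H>100)&(H<130)&(S>100); gr=box&(H>45)&(H<80)&(S>120)
    for k,m,z in(("yellow",ye,38),("blue",bl,42),("green",gr,38)):
        m2=m&ok&(Z>z-5)&(Z<z+6); q=W[m2]
        if len(q)<5: print(k,m.sum(),len(q)); continue
        c=np.median(q,0); f=cv2.fitLine(q[:,:2].astype(np.float32),cv2.DIST_HUBER,0,.01,.01).ravel()
        t=(q[:,:2]-f[2:])@f[:2]; print(n,k,m.sum(),len(q),"med",np.round(c),"dir",np.round(f[:2],3),"mid",np.round(f[2:]+f[:2]*(t.min()+t.max())/2,1),"len",round(float(np.ptp(t)),1))
    k=box&ok&(Z>17)&(Z<27)&~gr&~ye&~bl; q=W[k]; (c,s,a)=cv2.minAreaRect(q[:,:2].astype(np.float32)); print(n,"kerbs",k.sum(),np.round(c,1),np.round(s,1),round(a,2))
E
```

```text
scene red 369 rim circ 409 347 30.8 zmax 107.7
scene black 496 rim circ 600 295 30.8 zmax 107.9
scene turq 360 rim circ 305 297 30.7 zmax 108.0
scene green 419 rim circ 422 409 79.9 zmax 108.0
scene yellow 519 175 med [516.  -9.  38.] dir [0.998 0.062] mid [515.7  -9.6] len 87.4
scene blue 193 109 med [567. -10.  42.] dir [0.998 0.061] mid [516.9 -10.5] len 127.3
scene green 1458 599 med [594.  -7.  38.] dir [0.998 0.064] mid [516.6 -10.8] len 298.0
scene kerbs 2750 [538.2 -56. ] [281.2 333.5] 24.78
top red 800 rim circ 409 351 28.7 zmax 108.3
top black 769 rim circ 602 301 28.8 zmax 108.3
top turq 827 rim circ 306 301 28.8 zmax 108.2
top green 816 rim circ 426 465 29.0 zmax 108.2
top yellow 82 81 med [516.  -4.  37.] dir [0.998 0.063] mid [515.9  -3.6] len 87.5
top blue 80 71 med [464.  -3.  41.] dir [0.997 0.075] mid [517.5  -2.7] len 125.8
top green 684 488 med [449.  -4.  37.] dir [0.998 0.065] mid [517.8  -2.6] len 293.9
top kerbs 2547 [496.3 -82.7] [389.4 280. ] 76.39
```

Emit:
servo_tool(deltas=[[[29,-24.6,0],[0,0,-0.12]],[[58,-49.2,0],[0,0,-0.24]],[[87,-73.8,0],[0,0,-0.36]],[[116,-98.4,0],[0,0,-0.48]],[[145,-123,0],[0,0,-0.6]]], grip=-1)

```text
t: 0.72
ee_pos: [340.9, -394.7, 190.8]
orientation: [2.731, 1.553, 0.0]
ft_force: [0.4, 0.7, -0.3]
width: 87.6
grasp_force: 0.0
```

```bash
cat > go.py <<'E'
# go.py x y z [closing-axis yaw deg]: tool-frame delta from the measured pose
import sys,numpy as np
from scipy.spatial.transform import Rotation as R
from workcell import ctrl
o=ctrl.get_obs(); r=R.from_rotvec(o["orientation"]); a=[float(x) for x in sys.argv[1:]]
y=np.deg2rad(a[3] if len(a)>3 else 3.7); Y=np.array([np.cos(y),np.sin(y),0]); Z=np.array([0,0,-1.]); T=R.from_matrix(np.c_[np.cross(Y,Z),Y,Z])
d=r.inv().apply(np.array(a[:3])-o["ee_pos"]); w=(r.inv()*T).as_rotvec()
print("t",o["t"],"pos",np.round(o["ee_pos"],1),"q",np.round(o["qpos"],2),"F",np.round(o["ft_force"],1),"w",round(float(o["width"]),1),"gf",round(float(o["grasp_force"]),1))
print("delta",np.round(d,1),"turn",np.round(w,3),"rows",max(np.linalg.norm(d)/41.7,np.linalg.norm(w)/.125))
E
python3 go.py 480 -100 190
```

```text
t 0.7167 pos [ 340.9 -394.7  190.8] q [-0.88  0.27  1.86  0.    1.01 -0.34] F [ 0.4  0.7 -0.3] w 87.6 gf 0.0
delta [324.4 -31.1   0.8] turn [ 0.     0.    -0.601] rows 7.814375064086151
```

Emit:
servo_tool(deltas=[[[40,-3.8,0],[0,0,-0.12]],[[80,-7.6,0],[0,0,-0.24]],[[120,-11.4,0],[0,0,-0.36]],[[160,-15.2,0],[0,0,-0.48]],[[200,-19,0],[0,0,-0.6]]])

```text
t: 1.13
ee_pos: [428.0, -213.3, 191.0]
orientation: [2.149, 2.291, 0.0]
ft_force: [-0.2, -0.4, -0.4]
width: 87.8
grasp_force: 0.0
```

```bash
python3 go.py 409 349 170
```

```text
t 1.1333 pos [ 428.  -213.3  191. ] q [-0.49  0.21  1.95  0.    0.99 -0.55] F [-0.2 -0.4 -0.4] w 87.8 gf 0.0
delta [562.4  16.8  20.9] turn [ 0.001  0.    -0.001] rows 13.502125041111444
```

Emit:
servo_tool(deltas=[[[41,1,0],[0,0,0]],[[82,2,0],[0,0,0]],[[123,4,0],[0,0,0]],[[164,5,0],[0,0,0]],[[205,6,0],[0,0,0]]])

```text
t: 1.55
ee_pos: [421.2, -8.3, 191.0]
orientation: [2.156, 2.284, 0.001]
ft_force: [1.0, -0.3, 0.7]
width: 87.9
grasp_force: 0.0
```

Emit:
servo_tool(deltas=[[[41,1,0],[0,0,0]],[[82,2,0],[0,0,0]],[[123,4,0],[0,0,0]],[[164,5,0],[0,0,0]],[[205,6,0],[0,0,0]]])

```text
t: 1.97
ee_pos: [415.3, 197.0, 191.1]
orientation: [2.156, 2.285, 0.001]
ft_force: [1.1, 0.0, 0.3]
width: 88.3
grasp_force: 0.0
```

```bash
python3 go.py 409 349 130
```

```text
t 1.9667 pos [415.3 197.  191.1] q [ 0.42  0.18  1.98 -0.    0.98  0.36] F [1.1 0.  0.3] w 88.3 gf 0.0
delta [152.    2.6  61.1] turn [ 0.001 -0.    -0.006] rows 3.9301523776882408
```

Emit:
servo_tool(deltas=[[[38,1,10],[0,0,0]],[[76,2,25],[0,0,0]],[[114,2,40],[0,0,0]],[[152,3,55],[0,0,0]],[[152,3,60],[0,0,0]]])

```text
t: 2.38
ee_pos: [409.5, 352.2, 129.2]
orientation: [-2.151, -2.288, -0.002]
ft_force: [-0.5, -0.5, 0.3]
width: 87.8
grasp_force: 0.0
```

```bash
python3 go.py 409 349 64
python3 - <<'E'
from workcell import get_image; from h import *
p=get_image("top"); cv2.imwrite("pics/top1.png",cv2.resize(p["frame"][120:340,100:320],None,fx=2.5,fy=2.5))
E
```

```text
t 2.3833 pos [409.5 352.2 129.2] q [0.69 0.38 1.87 0.   0.89 0.63] F [-0.5 -0.5  0.3] w 87.8 gf 0.0
delta [-3.3 -0.7 65.2] turn [ 0.    -0.002 -0.003] rows 1.5651387128762182
```

View pics/top1.png

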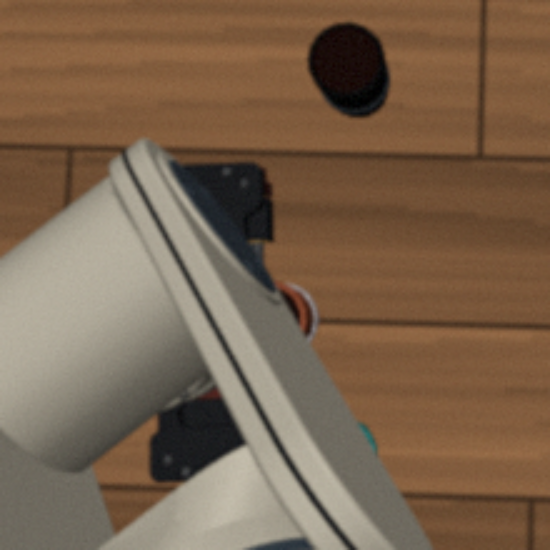

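The gripper straddles the red beaker, whose rim shows at about (295,305) in the crop. The black beaker is well clear. Descending now.

Emit:
servo_tool(deltas=[[[-3,-1,20],[0,0,0]],[[-3,-1,38],[0,0,0]],[[-3,-1,52],[0,0,0]],[[-3,-1,61],[0,0,0]],[[-3,-1,65],[0,0,0]]])

```text
t: 2.85
ee_pos: [408.7, 342.5, 65.0]
orientation: [-2.157, -2.284, 0.003]
ft_force: [-0.5, 0.2, 0.7]
width: 88.1
grasp_force: 0.0
```

Emit:
servo_tool(deltas=[[[0,0,0],[0,0,0]],[[0,0,0],[0,0,0]],[[0,0,0],[0,0,0]],[[0,0,0],[0,0,0]],[[0,0,0],[0,0,0]]], grip=1)

```text
t: 3.27
ee_pos: [409.5, 344.1, 66.5]
orientation: [2.156, 2.285, 0.002]
ft_force: [0.7, -1.0, -0.8]
width: 57.9
grasp_force: 0.1
```

Emit:
servo_tool(deltas=[[[0,0,0],[0,0,0]],[[0,0,0],[0,0,0]],[[0,0,0],[0,0,0]]])

```text
t: 3.52
ee_pos: [409.4, 344.1, 66.4]
orientation: [2.156, 2.285, 0.001]
ft_force: [-0.8, -0.6, 6.6]
width: 56.2
grasp_force: 30.0
```

Grip is on, but about 4 mm off centre, so I'll open, re-centre and regrip.

Emit:
servo_tool(deltas=[[[0,0,0],[0,0,0]],[[0,0,0],[0,0,0]],[[0,0,0],[0,0,0]],[[2,0,1],[0,0,0]],[[5,0,2],[0,0,0]]], grip=-0.3)

```text
t: 3.93
ee_pos: [409.4, 348.9, 64.6]
orientation: [2.156, 2.285, 0.002]
ft_force: [0.0, -2.5, 8.1]
width: 57.6
grasp_force: 5.2
```

Emit:
servo_tool(deltas=[[[0,0,0],[0,0,0]],[[0,0,0],[0,0,0]],[[0,0,0],[0,0,0]],[[0,0,0],[0,0,0]],[[0,0,0],[0,0,0]]], grip=1)

```text
t: 4.35
ee_pos: [409.4, 349.0, 64.6]
orientation: [2.156, 2.285, 0.002]
ft_force: [0.1, -1.7, 6.9]
width: 56.3
grasp_force: 30.0
```

Emit:
servo_tool(deltas=[[[0,0,0],[0,0,0]],[[0,0,-10],[0,0,0]],[[0,0,-30],[0,0,0]],[[0,0,-55],[0,0,0]],[[0,0,-75],[0,0,0]]])

```text
t: 4.77
ee_pos: [408.4, 348.5, 140.0]
orientation: [-2.156, -2.285, 0.001]
ft_force: [1.0, -0.2, -2.6]
width: 56.7
grasp_force: 30.0
```

```bash
python3 go.py 512 73 140
python3 - <<'E'
from workcell import get_image; from h import *
p=get_image("scene"); cv2.imwrite("pics/sc1.png",p["frame"])
E
```

```text
t 4.7667 pos [408.4 348.5 140. ] q [0.68 0.36 1.86 0.   0.92 0.63] F [ 1.  -0.2 -2.6] w 56.7 gf 30.0
delta [-2.811e+02  8.740e+01  1.000e-01] turn [-0.001  0.    -0.006] rows 7.05899103690108
```

View pics/sc1.png

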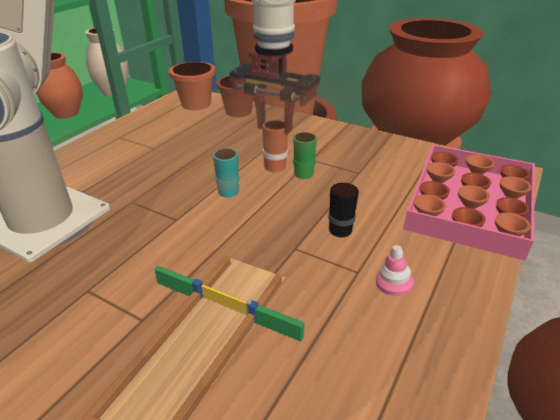

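The red beaker hangs upright in the gripper at about (275,147), with the others untouched. Carrying it to the lane entrance.

Emit:
servo_tool(deltas=[[[-20,6,0],[0,0,0]],[[-55,17,0],[0,0,0]],[[-90,28,0],[0,0,0]],[[-125,39,0],[0,0,0]],[[-160,50,0],[0,0,0]]])

```text
t: 5.23
ee_pos: [467.6, 190.4, 138.3]
orientation: [-2.155, -2.286, 0.001]
ft_force: [0.8, 1.3, -2.9]
width: 56.5
grasp_force: 30.0
```

Emit:
servo_tool(deltas=[[[-35,11,0],[0,0,0]],[[-70,22,0],[0,0,0]],[[-100,31,0],[0,0,0]],[[-115,35,0],[0,0,0]],[[-121,37,0],[0,0,0]]])

```text
t: 5.65
ee_pos: [512.1, 70.9, 138.2]
orientation: [-2.159, -2.282, 0.001]
ft_force: [0.2, -0.1, -3.0]
width: 56.6
grasp_force: 30.0
```

Emit:
servo_tool(deltas=[[[0,0,20],[0,0,0]],[[0,0,40],[0,0,0]],[[0,0,52],[0,0,0]],[[0,0,56],[0,0,0]],[[0,0,56],[0,0,0]]])

```text
t: 6.07
ee_pos: [510.6, 73.8, 81.5]
orientation: [-2.154, -2.284, 0.003]
ft_force: [0.2, 0.7, -2.0]
width: 56.2
grasp_force: 30.0
```

```bash
python3 go.py 512 73 69
python3 - <<'E'
from workcell import get_image; from h import *
p=get_image("scene"); cv2.imwrite("pics/sc2.png",cv2.resize(p["frame"][120:380,100:400],None,fx=2.2,fy=2.2))
E
```

```text
t 6.0667 pos [510.6  73.8  81.5] q [0.12 0.43 1.94 0.   0.77 0.06] F [ 0.2  0.7 -2. ] w 56.2 gf 30.0
delta [-0.9  1.4 12.5] turn [-0.003  0.    -0.006] rows 0.3032941153491078
```

View pics/sc2.png

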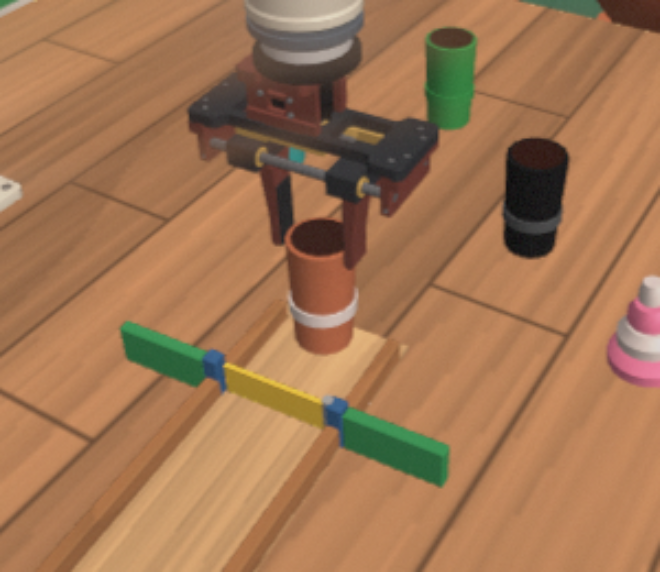

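The beaker hangs upright in the lane entrance, with its foot at about (325,340) in the crop, between the kerbs and ahead of the shut flap. Lowering it to contact.

Emit:
servo_tool(deltas=[[[-1,1,5],[0,0,0]],[[-1,1,9],[0,0,0]],[[-1,1,11],[0,0,0]],[[-1,1,12.5],[0,0,0]],[[-1,1,12.5],[0,0,0]]])

```text
t: 6.53
ee_pos: [512.9, 72.4, 70.2]
orientation: [-2.156, -2.285, 0.0]
ft_force: [0.4, 0.0, -3.3]
width: 56.4
grasp_force: 30.0
```

```bash
python3 go.py 528 -183 69
```

```text
t 6.5333 pos [512.9  72.4  70.2] q [0.12 0.45 1.94 0.   0.75 0.06] F [ 0.4  0.  -3.3] w 56.4 gf 30.0
delta [-255.8    0.3    1.2] turn [-0.    -0.    -0.007] rows 6.134543922276291
```

Emit:
servo_tool(deltas=[[[0,0,1],[0,0,0]],[[0,0,1.5],[0,0,0]],[[0,0,1.5],[0,0,0]]])

```text
t: 6.78
ee_pos: [513.0, 72.3, 68.8]
orientation: [2.156, 2.285, 0.0]
ft_force: [0.6, -0.6, -3.1]
width: 56.5
grasp_force: 30.0
```

Emit:
servo_tool(deltas=[[[-5,0,0],[0,0,0]],[[-15,0,0],[0,0,0]],[[-28,0,0],[0,0,0]],[[-41,0,0],[0,0,0]],[[-54,0,0],[0,0,0]]])

```text
t: 7.2
ee_pos: [516.1, 17.2, 68.8]
orientation: [2.156, 2.285, -0.0]
ft_force: [0.2, 1.8, -2.6]
width: 56.3
grasp_force: 30.0
```

Emit:
servo_tool(deltas=[[[-13,0,0],[0,0,0]],[[-26,0,0],[0,0,0]],[[-39,0,0],[0,0,0]],[[-52,0,0],[0,0,0]],[[-65,0,0],[0,0,0]]])

```text
t: 7.62
ee_pos: [519.7, -47.8, 68.8]
orientation: [-2.156, -2.285, 0.0]
ft_force: [-1.4, 0.7, -2.8]
width: 56.4
grasp_force: 30.0
```

```bash
python3 go.py 528 -183 69
python3 - <<'E'
from workcell import get_image; from h import *
p=get_image("scene"); cv2.imwrite("pics/sc3.png",cv2.resize(p["frame"][120:380,100:400],None,fx=2.2,fy=2.2))
E
```

```text
t 7.6167 pos [519.7 -47.8  68.8] q [-0.11  0.46  1.94 -0.    0.75 -0.17] F [-1.4  0.7 -2.8] w 56.4 gf 30.0
delta [-135.4    0.5   -0.3] turn [-0.    -0.    -0.007] rows 3.2477568081138903
```

View pics/sc3.png

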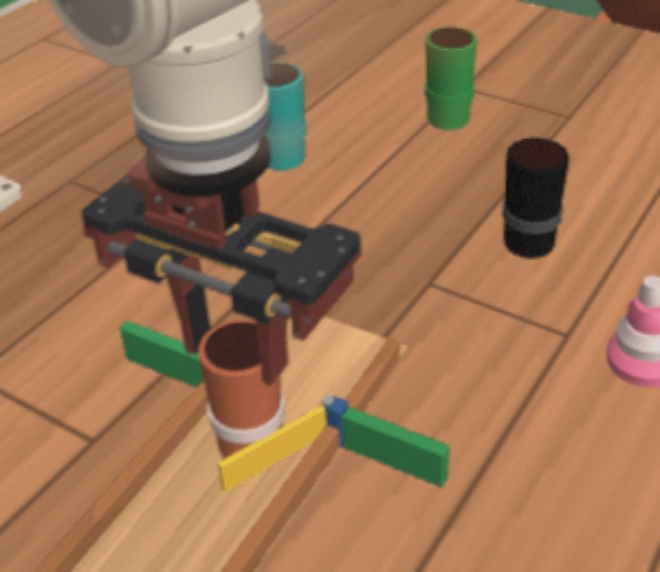

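The beaker is upright and passing the gate, and the flap is swung open about 1 rad with its tip at about (222,475) in the crop. Continuing.

Emit:
servo_tool(deltas=[[[-13,0,0],[0,0,0]],[[-26,0,0],[0,0,0]],[[-39,0,0],[0,0,0]],[[-52,0,0],[0,0,0]],[[-65,0,0],[0,0,0]]])

```text
t: 8.08
ee_pos: [523.8, -112.8, 68.8]
orientation: [2.156, 2.285, -0.0]
ft_force: [0.2, -0.1, -3.1]
width: 56.3
grasp_force: 30.0
```

Emit:
servo_tool(deltas=[[[-14,0,0],[0,0,0]],[[-28,0,0],[0,0,0]],[[-42,0,0],[0,0,0]],[[-56,0,0],[0,0,0]],[[-66,0,0],[0,0,0]]])

```text
t: 8.5
ee_pos: [527.7, -179.1, 68.8]
orientation: [2.156, 2.284, 0.0]
ft_force: [0.5, -0.3, -2.8]
width: 56.4
grasp_force: 30.0
```

Emit:
servo_tool(deltas=[[[-5,0,0],[0,0,0]],[[-5,0,0.5],[0,0,0]],[[-5,0,1],[0,0,0]],[[-5,0,1],[0,0,0]]])

```text
t: 8.83
ee_pos: [528.2, -182.7, 68.8]
orientation: [2.155, 2.285, -0.0]
ft_force: [-2.4, -3.0, 7.2]
width: 56.5
grasp_force: 30.0
```

```bash
python3 go.py 528 -183 69
python3 - <<'E'
from workcell import get_image; from h import *
p=get_image("scene"); cv2.imwrite("pics/sc4.png",cv2.resize(p["frame"][160:420,60:360],None,fx=2.2,fy=2.2))
E
```

```text
t 8.8333 pos [ 528.2 -182.7   68.8] q [-0.35  0.5   1.85 -0.    0.79 -0.41] F [-2.4 -3.   7.2] w 56.5 gf 30.0
delta [-0.3 -0.2 -0.2] turn [ 0.001  0.001 -0.006] rows 0.04934697545600237
```

View pics/sc4.png

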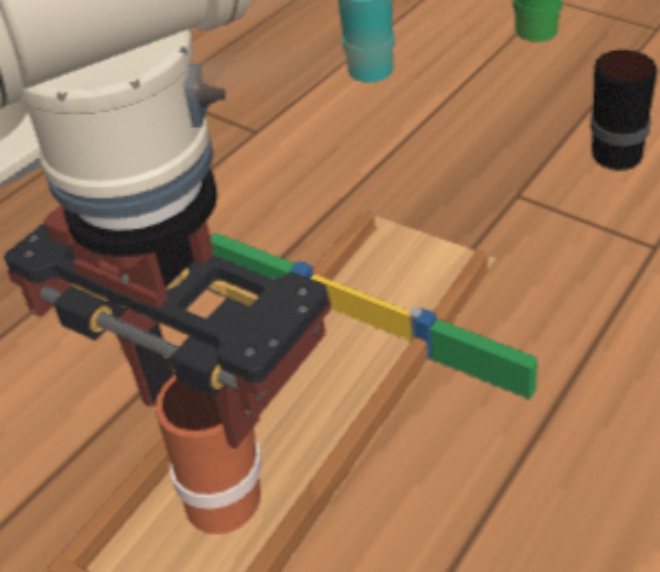

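Flap shut, beaker upright on the floor in the packing end. Releasing and withdrawing straight up.

Emit:
servo_tool(deltas=[[[0,0,0],[0,0,0]],[[0,0,0],[0,0,0]],[[0,0,0],[0,0,0]],[[0,0,0],[0,0,0]],[[0,0,0],[0,0,0]]], grip=-1)

```text
t: 9.3
ee_pos: [527.7, -182.0, 67.7]
orientation: [-2.156, -2.285, 0.0]
ft_force: [-0.7, -0.4, -0.1]
width: 85.7
grasp_force: 0.0
```

Emit:
servo_tool(deltas=[[[0,0,0],[0,0,0]],[[0,0,-8],[0,0,0]],[[0,0,-25],[0,0,0]],[[0,0,-50],[0,0,0]],[[0,0,-80],[0,0,0]]])

```text
t: 9.72
ee_pos: [526.6, -181.8, 147.8]
orientation: [-2.154, -2.283, 0.002]
ft_force: [0.9, 0.2, -0.3]
width: 88.0
grasp_force: 0.0
```

Emit:
servo_tool(deltas=[[[0,0,-20],[0,0,0]],[[0,0,-30],[0,0,0]],[[0,0,-30],[0,0,0]],[[0,0,-30],[0,0,0]]])

```text
t: 10.05
ee_pos: [527.7, -182.2, 177.8]
orientation: [2.156, 2.285, 0.0]
ft_force: [0.0, 0.4, 0.2]
width: 87.8
grasp_force: 0.0
```

```bash
python3 go.py 528 -183 69
python3 - <<'E'
from workcell import get_image; from h import *
p=get_image("scene"); cv2.imwrite("pics/sc5.png",cv2.resize(p["frame"][160:420,60:360],None,fx=2.2,fy=2.2))
E
```

```text
t 10.05 pos [ 527.7 -182.2  177.8] q [-0.35  0.34  1.79 -0.    1.01 -0.41] F [0.  0.4 0.2] w 87.8 gf 0.0
delta [ -0.8   0.2 108.8] turn [ 0.     0.    -0.007] rows 2.6084124578819043
```

View pics/sc5.png

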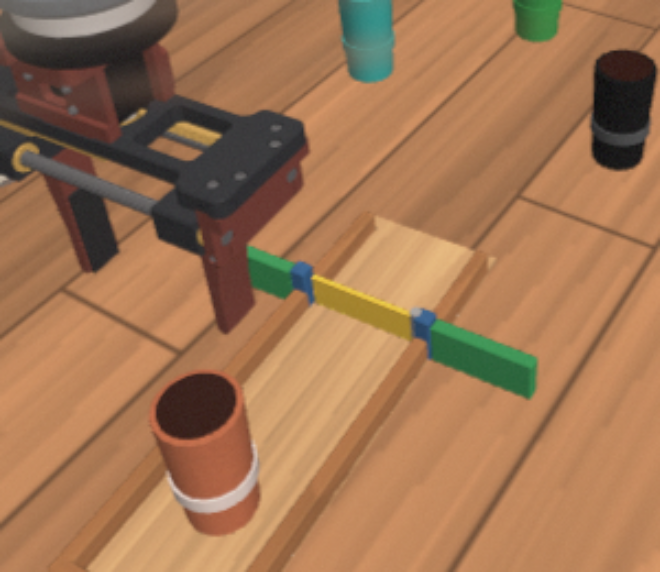

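The red beaker stands upright at about (210,455) in the crop, released and clear of the gripper. The flap is shut and the black beaker hasn't moved.

```bash
python3 -c "
from workcell import close_job; print(close_job())"
```

```text
the job is handed in; nothing more can be done
None
```

The red beaker stands upright and released in the packing end, about 175 mm past the gate, with the flap shut behind it and the black beaker untouched; I handed the job in at about 10 s, but the call returned no verdict.

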